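# Make up a water bath for melting beeswax

### The arm

A 6-joint arm with a two-finger parallel gripper is mounted at the origin on a cart in front of the work surface, level with it; the furniture and walls round the work are solid. World frame = base frame: x ahead of the robot, y to its left, z up, the work surface at z = 0. Lengths are in m, angles in rad, forces in N, time in s.
With the tool pointing down it reaches from about 0.325 to 0.85 m from the base axis. Payload 4.4 kg.
Tool frame: the origin (TCP) lies midway between the tips of the shut fingers; the grasp point (between the pads) lies 19 mm behind it (robot.pinch_z is the distance from the TCP to the grasp point, in m); z points along the fingers, y is the line along which they close (so a half turn about z gives the same grasp; the last joint's range is limited). The gripper opens to 94 mm and grips with 3 to 60 N. Pads are 16 mm wide; open, the fingers measure 119 mm over their backs; the gripper's body (75 mm by 177 mm) begins 78 mm behind the grasp point.
Start: joints at [1.056, 0.207, 1.542, -0, 1.393, -0.15], TCP at [0.205, 0.537, 0.205] pointing down, gripper open.
Joint ranges: [-2.73, 2.73], [-0.86, 2.22], [0.23, 2.46], [-1.11, 4.25], [0.08, 2.63], [-2.82, 2.82]. Speed limits (rad/s): [2.79, 2.79, 3.14, 3.14, 3.14, 3.14].

### API

Orientations are given as [roll, pitch, yaw] about the fixed x, y, z axes, in that order (R = Rz(yaw) Ry(pitch) Rx(roll)).
In Python, from plant import robot, get_image, get_calibration, finish_job gives the robot as it stands.
- The arm moves only by the tool servo_tool, never from a script. Its argument "increments" is a list of rows, each an object with "linear": the shift along the tool's x, y, z in units of 40 mm (1.0 is 40 mm), a list of three; "rot": the turn, a rotation vector about the tool's x, y, z in units of 5 degrees (1.0 is 5 degrees), a list of three; "jaw": the opening in per cent of the stroke, from 0 (shut) to 100 (fully open). A call has exactly 8 rows; each row shifts and turns the commanded pose from where the row before left it, along the tool's axes as they then stand; what a row does not reach is not made up. A row lasts 1/10 s, in which the tool goes at most 50 mm and 8.59 degrees, less where a joint would pass 70% of its speed; a pose out of reach is approached as far as the arm can. A call is refused whole if a number of a shift passes 1 or a number of a turn 1, either way. A call with a gripper value outside its range is refused whole. The fingers move at their own pace and stop on an object; "grip_force" is the grip in N (left out, the last holds). Time passes only in rows, so rows that do not move let the fingers close, or fill a call up. It gives the time, the measured TCP pose, the force, the opening and the grip force at its end, in the units of the state.
- robot.get_obs(): the state, without advancing time (a new reading comes with each control period).
- get_image(name): name is "side" or "top"; returns the picture (420x560x3 uint8, blue, green, red); there is no depth.
- get_calibration(name): a dict with "intrinsics" (3x3 intrinsics, pixels), "eye" and "orientation" of the camera in the world. Camera axes: x right, y up, looking along -z (the intrinsics and any distortion apply to the point x, -y, -z); pixel columns grow to the right and rows downward; lengths in m; the calibration is good to about 2 mm. A picture is of the moment at which its call begins. get_calibration takes no time and is no camera call.
- finish_job(): hands the job in; it is judged then, once.
The state is a dict: "time": time; "joint_pos": joint angles; "qvel": joint speeds; "joint_torque": joint torques, N m; "tool_pos": TCP position; "tcp_rot": TCP orientation; "ft_force": force on the tool from outside, world axes, zero at the start; "moment": the same for the moment, N m; "width": finger opening in m; "grip_force": force on a finger pad.
Only numpy, scipy, OpenCV 4.12 (cv2) and the standard library are available. Lean on these libraries where they do the work, as an engineer would, in place of code of your own. Each camera call takes 0.05 s, during which the arm holds its last target. There are 200 camera calls.

### The job

Make up the water bath for melting beeswax: lift the copper pan and nest it in the steel pan, sitting flat on its bottom, with the two handles turned about a quarter turn or more away from each other so that they clear. Leave the steel pan where it stands and do not disturb the white dye pan.

Things in the scene. Friction and masses are not known exactly. Their poses are not given: they have to be found in the camera images.
- wax_pan_mid (a point): the copper pan to be nested (loose, about 0.16 kg): a small round open pan with a straight level wooden handle. Pan 69 mm across outside (60 mm at the bottom), 50 mm tall, wall 3 mm. This point is on the pan's axis half-way up, 25 mm above its underside; z is up along the pan's axis, +x points along the handle.
- wax_pan_grip (a point): where to hold the copper pan's handle, a flat-sided bar 12 mm wide and 12 mm tall that runs level from 35 to 124 mm from the pan's axis (then a thin hanging eye to 140 mm). This point is in the middle of the bar, 85 mm from the axis and 46 mm above the pan's underside; +x outward along the handle, z up.
- water_pan: wide steel pan (loose, 0.7 kg) that receives the copper one: 103 mm across outside, 96 inside, rim 40 mm high, inner floor 4 mm above its underside. Origin at the centre of the underside, z up, +x along its dark handle (16 mm wide), which slopes from 31 mm high at the rim to 64 mm high 145 mm from the axis. Once nested, the copper pan's handle passes 4 mm above this rim.
- dye_pan_mid (a point): a white enamel pan with a blue rim and black handle (loose), the same shape and size as the copper one; it is for dye and stays where it is. This point is on its axis, 25 mm above its underside; +x along its handle.

How it is judged:
At the end, for the whole second after the job is handed in: The copper pan sits on the steel pan's floor (middle under 34 mm above its underside), within 20 mm of its axis, upright within 7 degrees, handles about 60 degrees or more apart; the steel pan stands flat within 40 mm, the white dye pan within 30 mm, of where they were (horizontal distance between wax_pan_mid and water_pan below 0.02 m and z of wax_pan_mid in the frame of water_pan below 0.034 m and angle between wax_pan_mid's own z axis and vertical below 0.12 rad and x of wax_pan_grip in the frame of water_pan below 0.045 m and angle between water_pan's own z axis and vertical below 0.1 rad and height (world z) of water_pan below 0.01 m and distance of water_pan from where it was at the start of the episode below 0.04 m and distance of dye_pan_mid from where it was at the start of the episode below 0.03 m); the robot touches nothing.
It fails at once if the steel pan is shoved more than 40 mm or lifted (distance of water_pan from where it was at the start of the episode above 0.04 m).
It fails at once if the white dye pan is moved more than 30 mm (distance of dye_pan_mid from where it was at the start of the episode above 0.03 m).
It fails at once if the copper pan is tipped over (angle between wax_pan_mid's own z axis and vertical above 0.8 rad).
It also fails if it takes over 35 s, if anything falls off the work surface, if the arm or the gripper's body presses on something with over 40 N, if the wrist force passes 120 N, or if a joint passes its speed limit or range.

## Working session

There is one attempt and no reset: what is moved stays moved. The work goes in short steps, Python scripts to look and compute and a tool call to move; the robot and the scene stay as the last step left them, time stands still between calls to the robot, and variables do not carry over. Pictures are saved under pics/ and viewed, at most 10 in all, crops included, and the job is handed in when it is done.

Besides the shell and the picture viewer there is one more tool, called after "Request:" by a JSON object that holds its "name" and its "arguments", one argument or row to a line. servo_tool: Moves the arm, as the interface text tells. Its arguments: {"type":"object","properties":{"increments":{"type":"array"},"grip_force":{"type":"number"}},"required":["increments"]}

```bash
ls; mkdir -p pics; python3 - <<'E'
from plant import robot,get_image,get_calibration
import cv2
o=robot.get_obs();print(o)
for n in("top","side"):
    c=get_calibration(n);print(c)
    cv2.imwrite(f"pics/{n}0.png",get_image(n))
E
```

```text
pics
{'time': 0.0, 'joint_pos': array([ 1.05552744e+00,  2.07432572e-01,  1.54294629e+00, -1.65264067e-05,
        1.39349672e+00, -1.50485844e-01]), 'qvel': array([ 4.52713647e-05,  6.12770507e-05, -1.04761794e-04,  2.13105704e-03,
       -1.36996334e-03, -1.15156353e-03]), 'joint_torque': array([ 4.42944074e-04, -3.70876014e+01, -2.81415653e+01,  6.96622906e-02,
        3.62000184e-02, -1.85098957e-04]), 'tool_pos': array([0.20473382, 0.53644965, 0.20428732]), 'tcp_rot': array([-3.13933308e+00, -3.26177279e-04,  2.77681218e+00]), 'ft_force': array([-0.21607064, -0.03211354,  0.44606713]), 'moment': array([-0.02889933, -0.0357703 ,  0.00366356]), 'grip_force': 0.0, 'width': 0.09410015279969244}
{'intrinsics': array([[438.9912436 ,   0.        , 277.33754858],
       [  0.        , 438.9912436 , 203.80485815],
       [  0.        ,   0.        ,   1.        ]]), 'eye': array([ 0.39160953, -0.101082  ,  1.11013724]), 'orientation': array([ 0.14217877,  0.00731915, -1.57264191])}
{'intrinsics': array([[483.95309245,   0.        , 279.86424506],
       [  0.        , 483.95309245, 202.53641216],
       [  0.        ,   0.        ,   1.        ]]), 'eye': array([ 0.14218196, -0.85170687,  0.5411082 ]), 'orientation': array([ 1.04250326, -0.02172535, -0.47200788])}
```

View pics/top0.png

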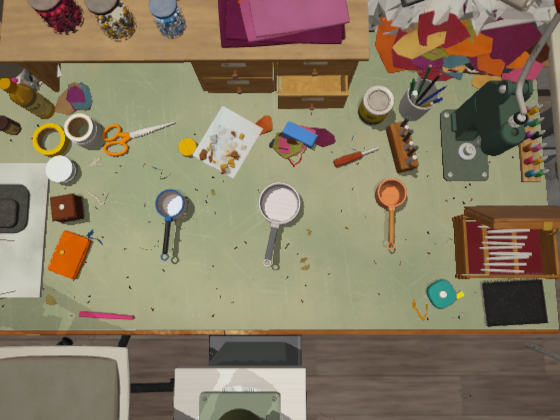

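View pics/side0.png

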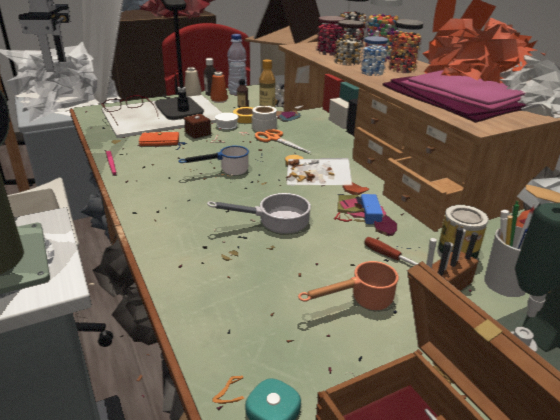

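The top view shows the dye pan at about (171,205), steel pan (279,203) with its handle end at (270,262), and copper pan (391,194) with its handle eye at (391,247). The side view agrees: copper is nearest the camera. I'll enlarge the top view to measure it.

```bash
cat > h.py <<'E'
import numpy as np,cv2
from scipy.spatial.transform import Rotation as R
from plant import robot,get_image,get_calibration
def cam(n):
    c=get_calibration(n);return c["intrinsics"],c["eye"],R.from_euler("xyz",c["orientation"]).as_matrix()
def ray(n,px,z):
    K,e,M=cam(n);d=np.linalg.inv(K)@[px[0],px[1],1];d=M@(d*[1,-1,-1]);return e+d*(z-e[2])/d[2]
def proj(n,p):
    K,e,M=cam(n);q=M.T@(np.asarray(p)-e);q=K@(q*[1,-1,-1]);return q[:2]/q[2]
def circ(c,z,r,n=72):
    t=np.linspace(0,2*np.pi,n,endpoint=False);return np.c_[c[0]+r*np.cos(t),c[1]+r*np.sin(t),np.full(n,z)]
E
python3 - <<'E'
from h import *
im=cv2.imread("pics/top0.png")
cc={'cop':((391,194),.05,.0345,(391,238)),'steel':((279,203),.04,.0515,(270,258)),'dye':((171,205),.05,.0345,(166,250))}
out=im.copy()
out=cv2.resize(im[165:275,225:425],None,fx=4,fy=4,interpolation=cv2.INTER_CUBIC)
for k,(p,z,r,hp) in cc.items():
    c=ray("top",p,z);h=ray("top",hp,z);a=np.arctan2(*(h-c)[[1,0]])
    print(k,c,np.degrees(a),np.hypot(*(h-c)[:2]))
    for q in circ(c,z,r): 
        u=proj("top",q); cv2.circle(out,tuple(int(x) for x in ((u-[225,165]+.5)*4)),1,(255,0,0),-1)
cv2.imwrite("pics/t1.png",out)
s=cv2.imread("pics/side0.png");s=s[170:340,180:420]
for k,(p,z,r,hp) in cc.items(): print(k,proj("side",ray("top",p,z)))
cv2.imwrite("pics/s1.png",cv2.resize(s,None,fx=3.2,fy=3.2,interpolation=cv2.INTER_CUBIC))
E
```

```text
cop [ 0.56677222 -0.37130315  0.05      ] 177.7969684272216 0.10744957951860386
steel [ 0.54680311 -0.09763086  0.04      ] 170.66397130061057 0.13624203069016594
dye [0.54118271 0.16619615 0.05      ] 175.55654715545356 0.10972157589646891
cop [371.68147918 272.81345945]
steel [283.09920431 203.38907286]
dye [231.67868505 150.96336978]
```

View pics/t1.png

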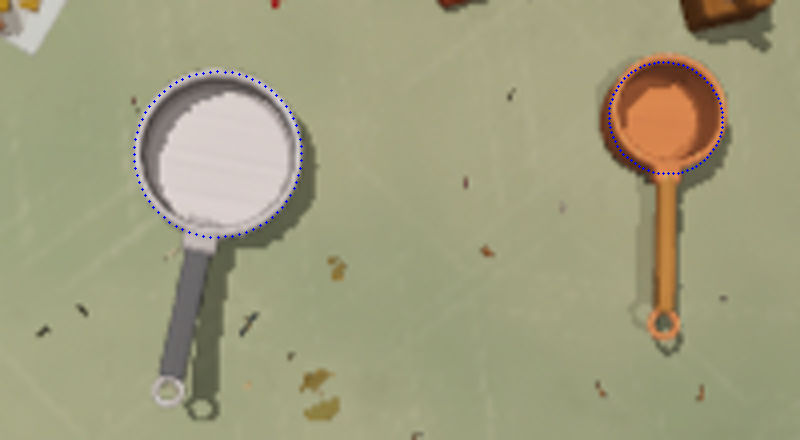

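Steel outline fits. The copper centre moves slightly, to about (390.75,193.1), with the eye at (390.5,245.3). I'll compute the grasp pose and the first rows.

```bash
cat >> h.py <<'E'
def plan(goal,yaw_goal,n,start=None,dec=2):
    """rows from measured/commanded pose (pos,yaw deg) to goal, n rows; tool down"""
    if start is None:
        o=robot.get_obs();start=(o["tool_pos"],np.degrees(o["tcp_rot"][2]))
    p=np.array(start[0],float);y=float(start[1]);goal=np.array(goal)
    for k in range(n):
        t=np.radians(y);c,s=np.cos(t),np.sin(t)
        d=(goal-p)/(n-k);dr=-((yaw_goal-y)/(n-k))/5
        l=np.array([c*d[0]+s*d[1],s*d[0]-c*d[1],-d[2]])/.04
        l=np.round(l,dec);dr=round(dr,dec)
        print(("--\n" if k%8==0 else "")+f'{{"linear":{[float(v) for v in l]},"rot":[0,0,{dr}]}}')
        w=l*.04;p=p+[c*w[0]+s*w[1],s*w[0]-c*w[1],-w[2]];y-=5*dr
    print(p,y)
E
python3 - <<'E'
from h import *
c=ray("top",(390.75,193.1),.05);e=ray("top",(390.5,245.3),.046)
st=ray("top",(217.5/4+224.5,154/4+164.5),.04); he=ray("top",(168/4+224.5,390/4+164.5),.064)
d=(e-c)[:2];a=np.degrees(np.arctan2(d[1],d[0]));print(c,a,np.hypot(*d))
sd=(he-st)[:2];print(st,np.degrees(np.arctan2(sd[1],sd[0])),np.hypot(*sd))
u=d/np.hypot(*d); g=e[:2]-u*.047; g2=c[:2]+u*.085;print("grip",g,g2)
plan([g2[0],g2[1],.16],a-180,33)
E
```

```text
[ 0.5690025  -0.37077917  0.05      ] 177.9774074314405 0.12700748745001306
[ 0.546804   -0.09732296  0.04      ] 168.44831867918623 0.147252538036635
grip [ 0.48904486 -0.36795542] [ 0.48405546 -0.36777921]
--
{"linear":[-0.44, -0.56, 0.03],"rot":[0,0,0.98]}
{"linear":[-0.49, -0.52, 0.03],"rot":[0,0,0.98]}
{"linear":[-0.53, -0.48, 0.03],"rot":[0,0,0.98]}
{"linear":[-0.57, -0.43, 0.03],"rot":[0,0,0.98]}
{"linear":[-0.61, -0.38, 0.03],"rot":[0,0,0.98]}
{"linear":[-0.64, -0.33, 0.03],"rot":[0,0,0.98]}
{"linear":[-0.66, -0.28, 0.03],"rot":[0,0,0.98]}
{"linear":[-0.68, -0.22, 0.03],"rot":[0,0,0.98]}
--
{"linear":[-0.7, -0.16, 0.03],"rot":[0,0,0.98]}
{"linear":[-0.71, -0.1, 0.04],"rot":[0,0,0.98]}
{"linear":[-0.72, -0.04, 0.03],"rot":[0,0,0.97]}
{"linear":[-0.72, 0.02, 0.04],"rot":[0,0,0.98]}
{"linear":[-0.71, 0.09, 0.03],"rot":[0,0,0.97]}
{"linear":[-0.7, 0.15, 0.04],"rot":[0,0,0.98]}
{"linear":[-0.69, 0.2, 0.03],"rot":[0,0,0.97]}
{"linear":[-0.67, 0.26, 0.04],"rot":[0,0,0.98]}
--
{"linear":[-0.64, 0.32, 0.03],"rot":[0,0,0.97]}
{"linear":[-0.61, 0.37, 0.04],"rot":[0,0,0.98]}
{"linear":[-0.58, 0.42, 0.03],"rot":[0,0,0.97]}
{"linear":[-0.54, 0.47, 0.04],"rot":[0,0,0.98]}
{"linear":[-0.5, 0.51, 0.03],"rot":[0,0,0.97]}
{"linear":[-0.45, 0.56, 0.04],"rot":[0,0,0.98]}
{"linear":[-0.41, 0.59, 0.03],"rot":[0,0,0.97]}
{"linear":[-0.35, 0.62, 0.04],"rot":[0,0,0.98]}
--
{"linear":[-0.3, 0.65, 0.03],"rot":[0,0,0.97]}
{"linear":[-0.24, 0.68, 0.04],"rot":[0,0,0.98]}
{"linear":[-0.19, 0.69, 0.03],"rot":[0,0,0.97]}
{"linear":[-0.13, 0.71, 0.04],"rot":[0,0,0.98]}
{"linear":[-0.06, 0.72, 0.03],"rot":[0,0,0.97]}
{"linear":[-0.0, 0.72, 0.04],"rot":[0,0,0.98]}
{"linear":[0.05, 0.71, 0.03],"rot":[0,0,0.97]}
{"linear":[0.12, 0.71, 0.04],"rot":[0,0,0.98]}
--
{"linear":[0.18, 0.7, 0.03],"rot":[0,0,0.97]}
[ 0.48424097 -0.36794461  0.16000213] -2.0017471207470976
```

View pics/s1.png

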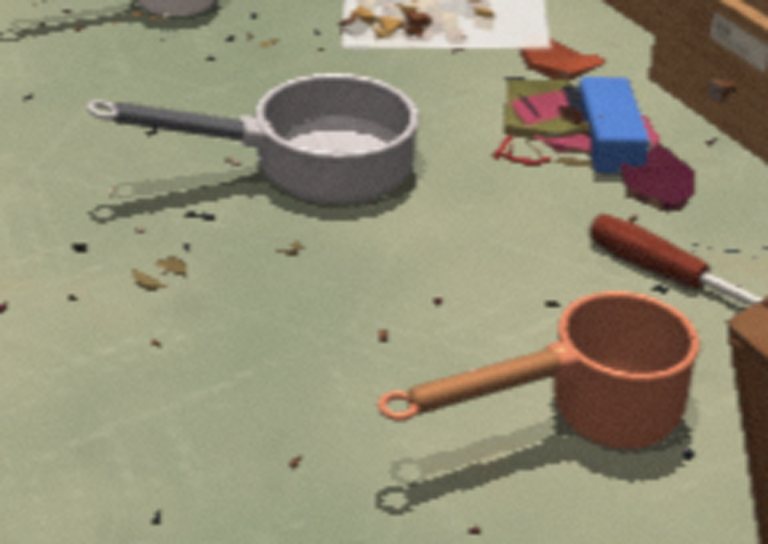

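The side view shows copper rim centre at about (376,275) and steel at about (285,204), within a few pixels of the predictions. So I'll go.

Request:
{"name": "servo_tool", "arguments": {
  "increments": [
    {"linear": [-0.44, -0.56, 0.0], "rot": [0, 0, 0.98], "jaw": 100},
    {"linear": [-0.49, -0.52, 0.0], "rot": [0, 0, 0.98], "jaw": 100},
    {"linear": [-0.53, -0.48, 0.0], "rot": [0, 0, 0.98], "jaw": 100},
    {"linear": [-0.57, -0.43, 0.0], "rot": [0, 0, 0.98], "jaw": 100},
    {"linear": [-0.61, -0.38, 0.0], "rot": [0, 0, 0.98], "jaw": 100},
    {"linear": [-0.64, -0.33, 0.0], "rot": [0, 0, 0.98], "jaw": 100},
    {"linear": [-0.66, -0.28, 0.0], "rot": [0, 0, 0.98], "jaw": 100},
    {"linear": [-0.68, -0.22, 0.0], "rot": [0, 0, 0.98], "jaw": 100}
  ]
}}

```text
time: 0.9
tool_pos: [0.2728, 0.317, 0.205]
tcp_rot: [-3.141, 0.0, 2.089]
ft_force: [-0.0, 0.4, -0.1]
width: 0.0937
grip_force: 0.0
```

Request:
{"name": "servo_tool", "arguments": {
  "increments": [
    {"linear": [-0.7, -0.16, 0.0], "rot": [0, 0, 0.98], "jaw": 100},
    {"linear": [-0.71, -0.1, 0.0], "rot": [0, 0, 0.98], "jaw": 100},
    {"linear": [-0.72, -0.04, 0.0], "rot": [0, 0, 0.97], "jaw": 100},
    {"linear": [-0.72, 0.02, 0.0], "rot": [0, 0, 0.98], "jaw": 100},
    {"linear": [-0.71, 0.09, 0.0], "rot": [0, 0, 0.97], "jaw": 100},
    {"linear": [-0.7, 0.15, 0.0], "rot": [0, 0, 0.98], "jaw": 100},
    {"linear": [-0.69, 0.2, 0.0], "rot": [0, 0, 0.97], "jaw": 100},
    {"linear": [-0.67, 0.26, 0.0], "rot": [0, 0, 0.98], "jaw": 100}
  ]
}}

```text
time: 1.7
tool_pos: [0.3402, 0.0976, 0.2051]
tcp_rot: [-3.141, 0.0, 1.408]
ft_force: [0.6, 0.5, 0.3]
width: 0.094
grip_force: 0.0
```

Request:
{"name": "servo_tool", "arguments": {
  "increments": [
    {"linear": [-0.64, 0.32, 0.0], "rot": [0, 0, 0.97], "jaw": 100},
    {"linear": [-0.61, 0.37, 0.0], "rot": [0, 0, 0.98], "jaw": 100},
    {"linear": [-0.58, 0.42, 0.0], "rot": [0, 0, 0.97], "jaw": 100},
    {"linear": [-0.54, 0.47, 0.0], "rot": [0, 0, 0.98], "jaw": 100},
    {"linear": [-0.5, 0.51, 0.0], "rot": [0, 0, 0.97], "jaw": 100},
    {"linear": [-0.45, 0.56, 0.0], "rot": [0, 0, 0.98], "jaw": 100},
    {"linear": [-0.41, 0.59, 0.0], "rot": [0, 0, 0.97], "jaw": 100},
    {"linear": [-0.35, 0.62, 0.0], "rot": [0, 0, 0.98], "jaw": 100}
  ]
}}

```text
time: 2.5
tool_pos: [0.408, -0.121, 0.205]
tcp_rot: [-3.141, 0.0, 0.726]
ft_force: [0.4, -1.0, 0.1]
width: 0.0941
grip_force: 0.0
```

Request:
{"name": "servo_tool", "arguments": {
  "increments": [
    {"linear": [-0.3, 0.65, 0.1], "rot": [0, 0, 0.97], "jaw": 100},
    {"linear": [-0.24, 0.68, 0.1], "rot": [0, 0, 0.98], "jaw": 100},
    {"linear": [-0.19, 0.69, 0.1], "rot": [0, 0, 0.97], "jaw": 100},
    {"linear": [-0.13, 0.71, 0.2], "rot": [0, 0, 0.98], "jaw": 100},
    {"linear": [-0.06, 0.72, 0.2], "rot": [0, 0, 0.97], "jaw": 100},
    {"linear": [0.0, 0.72, 0.2], "rot": [0, 0, 0.98], "jaw": 100},
    {"linear": [0.05, 0.71, 0.2], "rot": [0, 0, 0.97], "jaw": 100},
    {"linear": [0.12, 0.71, 0.2], "rot": [0, 0, 0.98], "jaw": 100}
  ]
}}

```text
time: 3.3
tool_pos: [0.4759, -0.3405, 0.1524]
tcp_rot: [-3.141, 0.001, 0.046]
ft_force: [0.4, -0.7, -0.9]
width: 0.0942
grip_force: 0.0
```

```bash
python3 - <<'E'
from h import *
plan([.486,-.368,.095],-2,4)
E
```

```text
--
{"linear":[0.06, 0.17, 0.36],"rot":[0,0,0.23]}
{"linear":[0.06, 0.18, 0.36],"rot":[0,0,0.23]}
{"linear":[0.06, 0.17, 0.36],"rot":[0,0,0.23]}
{"linear":[0.06, 0.17, 0.36],"rot":[0,0,0.24]}
[ 0.48591044 -0.36793729  0.0948015 ] -2.011194213708708
```

Request:
{"name": "servo_tool", "arguments": {
  "increments": [
    {"linear": [0.06, 0.17, 0.36], "rot": [0, 0, 0.23], "jaw": 100},
    {"linear": [0.06, 0.18, 0.36], "rot": [0, 0, 0.23], "jaw": 100},
    {"linear": [0.06, 0.17, 0.36], "rot": [0, 0, 0.23], "jaw": 100},
    {"linear": [0.06, 0.17, 0.36], "rot": [0, 0, 0.24], "jaw": 100},
    {"linear": [0, 0, 0], "rot": [0, 0, 0], "jaw": 100},
    {"linear": [0, 0, 0], "rot": [0, 0, 0], "jaw": 100},
    {"linear": [0, 0, 0], "rot": [0, 0, 0], "jaw": 100},
    {"linear": [0, 0, 0], "rot": [0, 0, 0], "jaw": 100}
  ]
}}

```text
time: 4.1
tool_pos: [0.4867, -0.3673, 0.0969]
tcp_rot: [3.14, -0.001, -0.031]
ft_force: [-0.8, 0.8, 0.4]
width: 0.0939
grip_force: 0.0
```

```bash
python3 - <<'E'
from h import *
o=robot.get_obs();print(o["tool_pos"],o["tcp_rot"])
s=get_image("side");cv2.imwrite("pics/side1.png",s)
p=o["tool_pos"];print(proj("side",p))
out=s.copy()
for q in (p,[p[0],p[1],.046]): cv2.circle(out,tuple(int(round(v)) for v in proj("side",q)),1,(255,0,0),-1)
cv2.imwrite("pics/s2.png",cv2.resize(out[150:360,240:460],None,fx=2.8,fy=2.8,interpolation=cv2.INTER_CUBIC))
E
```

```text
[ 0.48671083 -0.36725326  0.09692702] [ 3.14035348e+00 -1.33288119e-03 -3.09234824e-02]
[330.66649793 261.12430421]
```

View pics/s2.png

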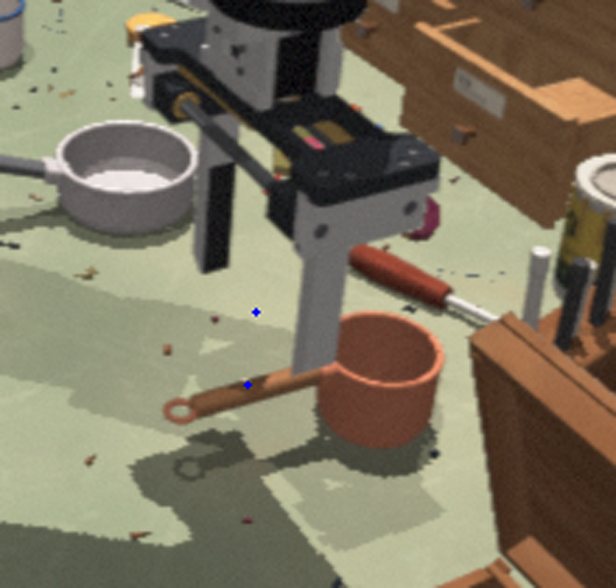

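The blue mark lies on the middle of the handle, about 85 mm from the axis. The fingers straddle it, so I'll go down and close.

Request:
{"name": "servo_tool", "arguments": {
  "increments": [
    {"linear": [0, 0, 0.4], "rot": [0, 0, 0], "jaw": 100},
    {"linear": [0, 0, 0.4], "rot": [0, 0, 0], "jaw": 100},
    {"linear": [0, 0, 0.4], "rot": [0, 0, 0], "jaw": 100},
    {"linear": [0, 0, 0.35], "rot": [0, 0, 0], "jaw": 100},
    {"linear": [0, 0, 0.15], "rot": [0, 0, 0], "jaw": 100},
    {"linear": [0, 0, 0], "rot": [0, 0, 0], "jaw": 60},
    {"linear": [0, 0, 0], "rot": [0, 0, 0], "jaw": 40},
    {"linear": [0, 0, 0], "rot": [0, 0, 0], "jaw": 30}
  ],
  "grip_force": 50
}}

```text
time: 4.95
tool_pos: [0.4868, -0.3678, 0.0287]
tcp_rot: [3.14, -0.001, -0.031]
ft_force: [-0.5, -0.2, -0.7]
width: 0.0734
grip_force: 0.0
```

Request:
{"name": "servo_tool", "arguments": {
  "increments": [
    {"linear": [0, 0, 0], "rot": [0, 0, 0], "jaw": 22},
    {"linear": [0, 0, 0], "rot": [0, 0, 0], "jaw": 18},
    {"linear": [0, 0, 0], "rot": [0, 0, 0], "jaw": 15},
    {"linear": [0, 0, 0], "rot": [0, 0, 0], "jaw": 10},
    {"linear": [0, 0, 0], "rot": [0, 0, 0], "jaw": 0},
    {"linear": [0, 0, 0], "rot": [0, 0, 0], "jaw": 0},
    {"linear": [0, 0, 0], "rot": [0, 0, 0], "jaw": 0},
    {"linear": [0, 0, 0], "rot": [0, 0, 0], "jaw": 0}
  ]
}}

```text
time: 5.75
tool_pos: [0.4862, -0.3672, 0.0278]
tcp_rot: [3.141, -0.0, -0.031]
ft_force: [0.2, 0.3, -0.9]
width: 0.0114
grip_force: 49.9
```

Request:
{"name": "servo_tool", "arguments": {
  "increments": [
    {"linear": [0, 0, -0.1], "rot": [0, 0, 0], "jaw": 0},
    {"linear": [0, 0, -0.3], "rot": [0, 0, 0], "jaw": 0},
    {"linear": [0, 0, -0.4], "rot": [0, 0, 0], "jaw": 0},
    {"linear": [0, 0, -0.5], "rot": [0, 0, 0], "jaw": 0},
    {"linear": [0, 0, -0.5], "rot": [0, 0, 0], "jaw": 0},
    {"linear": [0, 0, -0.4], "rot": [0, 0, 0], "jaw": 0},
    {"linear": [0, 0, -0.3], "rot": [0, 0, 0], "jaw": 0},
    {"linear": [0, 0, 0], "rot": [0, 0, 0], "jaw": 0}
  ]
}}

```text
time: 6.55
tool_pos: [0.4875, -0.3684, 0.1308]
tcp_rot: [3.138, -0.004, -0.031]
ft_force: [0.6, -0.8, -1.8]
width: 0.0115
grip_force: 49.9
```

```bash
python3 - <<'E'
from h import *
o=robot.get_obs();p=o["tool_pos"];print(p,o["tcp_rot"],o["ft_force"],o["moment"],o["width"])
s=get_image("side");out=s.copy()
y=o["tcp_rot"][2];c=p+np.array([np.cos(y)*.085,np.sin(y)*.085,0]);top=p[2]+.019+.004
for z,r in((top,.0345),(top-.05,.03)):
  for q in circ(c,z,r): out[tuple(int(round(v)) for v in proj("side",q))[::-1]]=(255,0,0)
x,yy=proj("side",c).astype(int)
cv2.imwrite("pics/s3.png",cv2.resize(out[yy-90:yy+90,x-120:x+80],None,fx=3.2,fy=3.2,interpolation=cv2.INTER_CUBIC))
u=np.array([np.cos(np.radians(-92)),np.sin(np.radians(-92))])
g=np.array([.547,-.0973])+.085*u;print(g)
plan([g[0],g[1],p[2]],88,20)
E
```

```text
[ 0.48747981 -0.36838499  0.1308325 ] [ 3.13804791 -0.00373141 -0.03140523] [ 0.6324233  -0.79209018 -1.84083353] [-0.02968282  0.26625142 -0.02231102] 0.011511269031945905
[ 0.54403354 -0.18224822]
--
{"linear":[0.06, -0.23, -0.0],"rot":[0,0,-0.9]}
{"linear":[0.08, -0.23, -0.0],"rot":[0,0,-0.9]}
{"linear":[0.1, -0.22, -0.0],"rot":[0,0,-0.9]}
{"linear":[0.12, -0.21, -0.0],"rot":[0,0,-0.9]}
{"linear":[0.13, -0.2, -0.0],"rot":[0,0,-0.9]}
{"linear":[0.15, -0.19, -0.0],"rot":[0,0,-0.9]}
{"linear":[0.16, -0.18, -0.0],"rot":[0,0,-0.9]}
{"linear":[0.18, -0.17, -0.0],"rot":[0,0,-0.9]}
--
{"linear":[0.19, -0.15, -0.0],"rot":[0,0,-0.9]}
{"linear":[0.2, -0.14, -0.0],"rot":[0,0,-0.9]}
{"linear":[0.21, -0.12, -0.0],"rot":[0,0,-0.9]}
{"linear":[0.22, -0.1, -0.0],"rot":[0,0,-0.9]}
{"linear":[0.23, -0.08, -0.01],"rot":[0,0,-0.9]}
{"linear":[0.23, -0.07, -0.0],"rot":[0,0,-0.89]}
{"linear":[0.24, -0.05, -0.01],"rot":[0,0,-0.9]}
{"linear":[0.24, -0.03, -0.0],"rot":[0,0,-0.89]}
--
{"linear":[0.24, -0.01, -0.01],"rot":[0,0,-0.9]}
{"linear":[0.25, 0.01, -0.0],"rot":[0,0,-0.89]}
{"linear":[0.24, 0.03, -0.01],"rot":[0,0,-0.9]}
{"linear":[0.24, 0.04, -0.0],"rot":[0,0,-0.89]}
[ 0.54393606 -0.18228128  0.13075366] 87.99965910643033
```

View pics/s3.png

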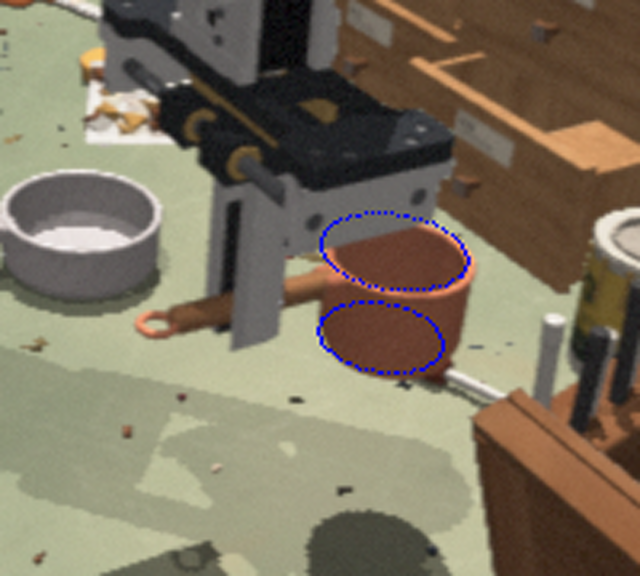

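Held well and nearly level; the pan is about 2 mm further out than the model. Now I'll carry and turn it.

Request:
{"name": "servo_tool", "arguments": {
  "increments": [
    {"linear": [0.06, -0.23, 0], "rot": [0, 0, -0.9], "jaw": 0},
    {"linear": [0.08, -0.23, 0], "rot": [0, 0, -0.9], "jaw": 0},
    {"linear": [0.1, -0.22, 0], "rot": [0, 0, -0.9], "jaw": 0},
    {"linear": [0.12, -0.21, 0], "rot": [0, 0, -0.9], "jaw": 0},
    {"linear": [0.13, -0.2, 0], "rot": [0, 0, -0.9], "jaw": 0},
    {"linear": [0.15, -0.19, 0], "rot": [0, 0, -0.9], "jaw": 0},
    {"linear": [0.16, -0.18, 0], "rot": [0, 0, -0.9], "jaw": 0},
    {"linear": [0.18, -0.17, 0], "rot": [0, 0, -0.9], "jaw": 0}
  ]
}}

```text
time: 7.4
tool_pos: [0.5079, -0.2921, 0.1262]
tcp_rot: [-3.139, 0.001, 0.6]
ft_force: [-0.3, 0.6, -2.2]
width: 0.0113
grip_force: 49.9
```

Request:
{"name": "servo_tool", "arguments": {
  "increments": [
    {"linear": [0.19, -0.15, 0], "rot": [0, 0, -0.9], "jaw": 0},
    {"linear": [0.2, -0.14, 0], "rot": [0, 0, -0.9], "jaw": 0},
    {"linear": [0.21, -0.12, 0], "rot": [0, 0, -0.9], "jaw": 0},
    {"linear": [0.22, -0.1, 0], "rot": [0, 0, -0.9], "jaw": 0},
    {"linear": [0.23, -0.08, 0], "rot": [0, 0, -0.9], "jaw": 0},
    {"linear": [0.23, -0.07, 0], "rot": [0, 0, -0.9], "jaw": 0},
    {"linear": [0.24, -0.05, 0], "rot": [0, 0, -0.9], "jaw": 0},
    {"linear": [0.24, -0.03, 0], "rot": [0, 0, -0.9], "jaw": 0}
  ]
}}

```text
time: 8.2
tool_pos: [0.531, -0.2181, 0.1263]
tcp_rot: [-3.139, -0.0, 1.228]
ft_force: [-0.1, -0.0, -2.3]
width: 0.0116
grip_force: 49.9
```

Request:
{"name": "servo_tool", "arguments": {
  "increments": [
    {"linear": [0.22, 0, 0], "rot": [0, 0, -0.9], "jaw": 0},
    {"linear": [0.22, 0.01, 0], "rot": [0, 0, -0.9], "jaw": 0},
    {"linear": [0.22, 0.03, 0], "rot": [0, 0, -0.9], "jaw": 0},
    {"linear": [0.22, 0.04, 0], "rot": [0, 0, -0.9], "jaw": 0},
    {"linear": [0, 0, 0.2], "rot": [0, 0, 0], "jaw": 0},
    {"linear": [0, 0, 0.2], "rot": [0, 0, 0], "jaw": 0},
    {"linear": [0, 0, 0.2], "rot": [0, 0, 0], "jaw": 0},
    {"linear": [0, 0, 0], "rot": [0, 0, 0], "jaw": 0}
  ]
}}

```text
time: 9.0
tool_pos: [0.5411, -0.185, 0.1014]
tcp_rot: [-3.138, -0.002, 1.538]
ft_force: [0.3, 0.2, -2.3]
width: 0.0117
grip_force: 49.9
```

```bash
python3 - <<'E'
from h import *
o=robot.get_obs();p=o["tool_pos"];print(o["time"],p,o["tcp_rot"],o["ft_force"],o["moment"],o["width"])
s=get_image("side");t=get_image("top");cv2.imwrite("pics/topb.png",t)
f=lambda im,x,y:cv2.resize(im[y-75:y+75,x-100:x+100],None,fx=2.6,fy=2.6,interpolation=cv2.INTER_CUBIC)
st=np.array([.547,-.0973,.04])
y=o["tcp_rot"][2];c=p+np.array([np.cos(y)*.086,np.sin(y)*.086,.023]);print(c)
for n,im in(("side",s),("top",t)):
  for q in np.r_[circ(c,c[2],.0345),circ(c,c[2]-.05,.03),circ(st,.04,.0515)]: im[tuple(int(round(v)) for v in proj(n,q))[::-1]]=(255,0,0)
a=f(s,290,190);b=f(t,285,205)
cv2.imwrite("pics/s4.png",cv2.resize(np.vstack([a,b]),None,fx=.76,fy=.76))
E
```

```text
9.0 [ 0.54111431 -0.18499604  0.10137389] [-3.13754762e+00 -1.75237291e-03  1.53814566e+00] [ 0.33810302  0.17214106 -2.33311727] [-0.18531674  0.04388689  0.01672852] 0.01174487174304282
[ 0.54392176 -0.09904188  0.12437389]
```

View pics/s4.png

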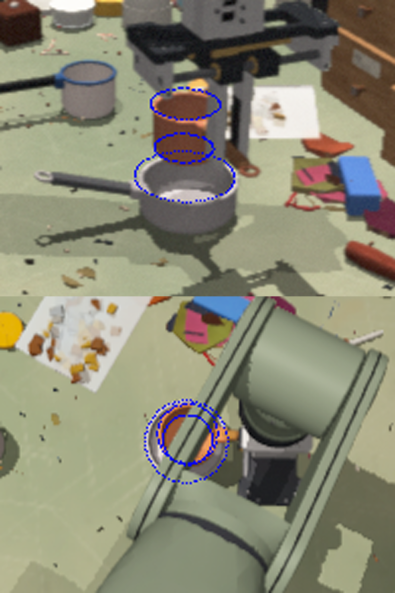

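Predicted and seen outlines agree; the copper pan is centred over the steel pan to about 3 mm. Going down.

Request:
{"name": "servo_tool", "arguments": {
  "increments": [
    {"linear": [0.06, 0, 0.3], "rot": [0, 0, 0], "jaw": 0},
    {"linear": [0, 0, 0.3], "rot": [0, 0, 0], "jaw": 0},
    {"linear": [0, 0, 0.3], "rot": [0, 0, 0], "jaw": 0},
    {"linear": [0, 0, 0.25], "rot": [0, 0, 0], "jaw": 0},
    {"linear": [0, 0, 0.2], "rot": [0, 0, 0], "jaw": 0},
    {"linear": [0, 0, 0.15], "rot": [0, 0, 0], "jaw": 0},
    {"linear": [0, 0, 0.1], "rot": [0, 0, 0], "jaw": 0},
    {"linear": [0, 0, 0], "rot": [0, 0, 0], "jaw": 0}
  ]
}}

```text
time: 9.9
tool_pos: [0.5426, -0.1828, 0.0393]
tcp_rot: [-3.141, -0.0, 1.539]
ft_force: [0.1, 0.1, -1.2]
width: 0.0112
grip_force: 49.9
```

Request:
{"name": "servo_tool", "arguments": {
  "increments": [
    {"linear": [0, 0, 0.03], "rot": [0, 0, 0], "jaw": 0},
    {"linear": [0, 0, 0.03], "rot": [0, 0, 0], "jaw": 0},
    {"linear": [0, 0, 0.03], "rot": [0, 0, 0], "jaw": 0},
    {"linear": [0, 0, 0.03], "rot": [0, 0, 0], "jaw": 0},
    {"linear": [0, 0, 0], "rot": [0, 0, 0], "jaw": 0},
    {"linear": [0, 0, 0], "rot": [0, 0, 0], "jaw": 0},
    {"linear": [0, 0, 0], "rot": [0, 0, 0], "jaw": 0},
    {"linear": [0, 0, 0], "rot": [0, 0, 0], "jaw": 0}
  ]
}}

```text
time: 10.7
tool_pos: [0.543, -0.183, 0.0351]
tcp_rot: [3.141, 0.0, 1.539]
ft_force: [-0.1, 0.2, -1.9]
width: 0.0116
grip_force: 49.9
```

Request:
{"name": "servo_tool", "arguments": {
  "increments": [
    {"linear": [0, 0, 0.03], "rot": [0, 0, 0], "jaw": 0},
    {"linear": [0, 0, 0.03], "rot": [0, 0, 0], "jaw": 0},
    {"linear": [0, 0, 0.02], "rot": [0, 0, 0], "jaw": 0},
    {"linear": [0, 0, 0], "rot": [0, 0, 0], "jaw": 0},
    {"linear": [0, 0, 0], "rot": [0, 0, 0], "jaw": 0},
    {"linear": [0, 0, 0], "rot": [0, 0, 0], "jaw": 0},
    {"linear": [0, 0, 0], "rot": [0, 0, 0], "jaw": 0},
    {"linear": [0, 0, 0], "rot": [0, 0, 0], "jaw": 0}
  ]
}}

```text
time: 11.5
tool_pos: [0.543, -0.1831, 0.032]
tcp_rot: [3.141, 0.0, 1.539]
ft_force: [-0.4, 0.2, -0.4]
width: 0.0116
grip_force: 49.9
```

Weight is off the wrist at the expected height, so I'll open slowly.

Request:
{"name": "servo_tool", "arguments": {
  "increments": [
    {"linear": [0, 0, 0], "rot": [0, 0, 0], "jaw": 10},
    {"linear": [0, 0, 0], "rot": [0, 0, 0], "jaw": 16},
    {"linear": [0, 0, 0], "rot": [0, 0, 0], "jaw": 22},
    {"linear": [0, 0, 0], "rot": [0, 0, 0], "jaw": 30},
    {"linear": [0, 0, 0], "rot": [0, 0, 0], "jaw": 40},
    {"linear": [0, 0, 0], "rot": [0, 0, 0], "jaw": 50},
    {"linear": [0, 0, 0], "rot": [0, 0, 0], "jaw": 60},
    {"linear": [0, 0, 0], "rot": [0, 0, 0], "jaw": 60}
  ]
}}

```text
time: 12.3
tool_pos: [0.5429, -0.1829, 0.0318]
tcp_rot: [-3.142, -0.0, 1.539]
ft_force: [0.5, -0.3, 0.3]
width: 0.055
grip_force: 0.0
```

Request:
{"name": "servo_tool", "arguments": {
  "increments": [
    {"linear": [0, 0, -0.2], "rot": [0, 0, 0], "jaw": 60},
    {"linear": [0, 0, -0.5], "rot": [0, 0, 0], "jaw": 60},
    {"linear": [0, 0, -0.7], "rot": [0, 0, 0], "jaw": 60},
    {"linear": [0, 0, -0.9], "rot": [0, 0, 0], "jaw": 60},
    {"linear": [-0.4, 0, -0.9], "rot": [0, 0, 0], "jaw": 60},
    {"linear": [-0.8, 0, -0.8], "rot": [0, 0, 0], "jaw": 60},
    {"linear": [-0.9, 0, -0.3], "rot": [0, 0, 0], "jaw": 60},
    {"linear": [-0.9, 0, 0], "rot": [0, 0, 0], "jaw": 60}
  ]
}}

```text
time: 13.1
tool_pos: [0.541, -0.3051, 0.2087]
tcp_rot: [3.135, 0.005, 1.54]
ft_force: [0.9, -0.2, -1.0]
width: 0.0564
grip_force: 0.0
```

Request:
{"name": "servo_tool", "arguments": {
  "increments": [
    {"linear": [-0.9, -0.5, 0], "rot": [0, 0, 0], "jaw": 60},
    {"linear": [-0.9, -0.5, 0], "rot": [0, 0, 0], "jaw": 60},
    {"linear": [-0.6, -0.5, 0], "rot": [0, 0, 0], "jaw": 60},
    {"linear": [-0.3, -0.3, 0], "rot": [0, 0, 0], "jaw": 60},
    {"linear": [0, 0, 0], "rot": [0, 0, 0], "jaw": 60},
    {"linear": [0, 0, 0], "rot": [0, 0, 0], "jaw": 60},
    {"linear": [0, 0, 0], "rot": [0, 0, 0], "jaw": 60},
    {"linear": [0, 0, 0], "rot": [0, 0, 0], "jaw": 60}
  ]
}}

```text
time: 13.9
tool_pos: [0.4649, -0.4072, 0.2039]
tcp_rot: [3.141, -0.0, 1.542]
ft_force: [-0.2, -0.8, -0.0]
width: 0.0564
grip_force: 0.0
```

```bash
python3 - <<'E'
from h import *
o=robot.get_obs();print(o["time"],o["tool_pos"])
f=lambda im,x,y:cv2.resize(im[y-75:y+75,x-100:x+100],None,fx=2,fy=2,interpolation=cv2.INTER_CUBIC)
s=get_image("side");t=get_image("top")
cv2.imwrite("pics/s5.png",np.vstack([f(s,290,190),f(t,275,205)]))
E
```

```text
13.9 [ 0.46486498 -0.40723647  0.20393001]
```

View pics/s5.png

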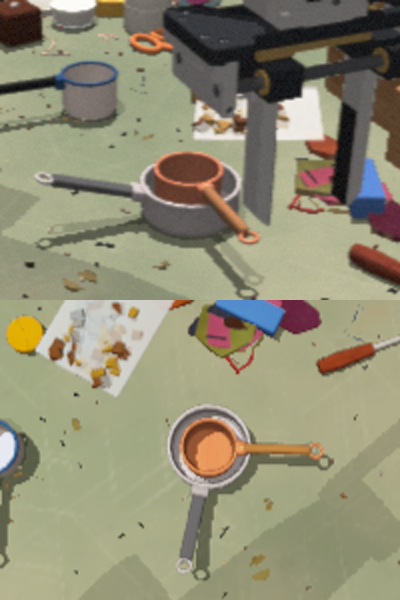

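The copper pan sits centred and flat in the steel pan (rim at about (209,446) in the top crop). Its handle is about a quarter turn from the steel one, and the other pans look unmoved. Handing in.

```bash
python3 -c "
from plant import finish_job
print(finish_job())"
```

```text
the job is handed in; nothing more can be done
None
```

The job is handed in: the final pictures show the copper pan nested flat in the steel pan with the handles about 100° apart, and the steel and dye pans look unmoved; it took about 14 s, and no verdict was returned.

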